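Finish the plastic shielding wall in running bond

TASK

Carry on the off-white plastic shielding wall on the lab bench in running bond, using the two loose full-size bricks. Lay one flat in the free place in the second course, centred over the open joint between the two bricks below and end to end with the brick already there; then lay the other flat on top as the third course, centred over the joint between the two second-course bricks. Keep both lengthwise along the wall and in line with its faces, and let go.

Things in the scene. Friction and masses are not known exactly. Their poses are not given: they have to be found in the camera images.
- wall: Started wall, fixed, at any yaw: off-white bricks 100 x 50 x 40 mm, 5 mm open joints, on a 325 x 60 x 4 mm dark plate. Origin: centre of the plate's underside; x along the wall, z up; all bricks at y = 0. First course: three bricks at x = -105, 0, +105 mm, top z = 44 mm. Second: one brick at x = -52.5 mm, top z = 84 mm. The third-course brick belongs at x = 0, underside z = 84 mm.
- free_place (a point): A point on the wall, unmarked: the middle of the free place in the second course, on top of the first course over the open joint at the wall's low end; wall x = +52.5 mm, y = 0, z = 44 mm (where the centre of the brick's underside belongs). Axes as the wall's.
- brick_a: One of two identical full-size off-white plastic bricks, either may go in either place: 100 mm long (its x), 50 mm wide (y), 40 mm high (z), about 0.19 kg, loose on the bench pad; origin at the centre of its underside, z up. Nearby lie two loose off-white pieces not needed: a half-length block (50 x 50 x 40 mm) and a thin slab (100 x 50 x 20 mm).
- brick_b: The other full-size off-white plastic brick: 100 mm long (its x), 50 mm wide (y), 40 mm high (z), about 0.19 kg, loose on the bench pad; origin at the centre of its underside, z up.
Not all that is in view belongs to the job. Leave any blue or red look-alike of the brick_a alone.

How it is judged:
At the end, for the whole second after the job is handed in: One full-size brick lies in the free place of the second course and the other on top in the third course, at rest: each within 15 mm of centred along the wall, 14 mm across it, 6 mm in height and 10 degrees of the wall's direction, and level within 5 degrees (((x of brick_a in the frame of wall between 0.0375 and 0.0675 m and y of brick_a in the frame of wall between -0.014 and 0.014 m and z of brick_a in the frame of wall between 0.038 and 0.05 m and angle between the x axis of each of brick_a, brick_b and the x axis of wall, either way round below 0.18 rad and angle between each of brick_a, brick_b's own z axis and vertical below 0.09 rad and linear speed of each of brick_a, brick_b below 0.02 m/s and angular speed of each of brick_a, brick_b below 0.15 rad/s and x of brick_b in the frame of wall between -0.015 and 0.015 m and y of brick_b in the frame of wall between -0.014 and 0.014 m and z of brick_b in the frame of wall between 0.078 and 0.09 m) or (x of brick_b in the frame of wall between 0.0375 and 0.0675 m and y of brick_b in the frame of wall between -0.014 and 0.014 m and z of brick_b in the frame of wall between 0.038 and 0.05 m and angle between the x axis of each of brick_b, brick_a and the x axis of wall, either way round below 0.18 rad and angle between each of brick_b, brick_a's own z axis and vertical below 0.09 rad and linear speed of each of brick_b, brick_a below 0.02 m/s and angular speed of each of brick_b, brick_a below 0.15 rad/s and x of brick_a in the frame of wall between -0.015 and 0.015 m and y of brick_a in the frame of wall between -0.014 and 0.014 m and z of brick_a in the frame of wall between 0.078 and 0.09 m))); the robot touches nothing.
It also fails if it takes over 61 s, if anything falls off the work surface, if the arm or the gripper's body presses on something with over 40 N, if the wrist force passes 120 N, or if a joint passes its speed limit or range.

ROBOT

A 6-joint arm with a two-finger parallel gripper is mounted at the origin on the work surface. World frame = base frame: x ahead of the robot, y to its left, z up, the work surface at z = 0. Lengths are in m, angles in rad, forces in N, time in s.
With the tool pointing down it reaches from about 0.425 to 0.95 m from the base axis. Payload 3.5 kg.
Tool frame: the origin (TCP) lies between the finger pads; the fingertips stand 19 mm ahead of it and the grasp point (between the pads) is the TCP; z points along the fingers, y is the line along which they close (so a half turn about z gives the same grasp; the last joint's range is limited). The gripper opens to 85 mm and grips with 20 to 120 N. Pads are 22 mm wide; open, the fingers measure 114 mm over their backs; the gripper's body (76 mm by 85 mm) begins 54 mm behind the grasp point. The pads swing forward as they close: fully open they stand 13 mm farther back than shut.
Start: joints at [1.139, 0.286, 1.577, -0, 1.279, -0.15], TCP at [0.188, 0.648, 0.25] pointing down, gripper open.
Joint ranges: [-2.77, 2.77], [-0.9, 2.22], [0.21, 2.48], [-1.53, 4.67], [0.24, 2.81], [-2.84, 2.84]. Speed limits (rad/s): [2.79, 2.79, 3.14, 3.14, 3.14, 3.14].

INTERFACE

Orientations are given as a unit quaternion [x, y, z, w].
In Python, from plant import get_state, cams, ctrl gives the robot as it stands. The module is installed in compiled form; this text tells all that it offers.
- The arm moves only by the tool jog_arm, never from a script. Its argument "deltas" is text: rows parted by semicolons, each of 6 numbers parted by spaces: the shift along the world's x, y, z normalised to -1 to 1, where 1 is 0.02 m, then the turn, a rotation vector about the world's x, y, z normalised to -1 to 1, where 1 is 0.1 rad. In form: x y z ax ay az; .... A call has 1 to 20 rows; each row shifts and turns the commanded pose from where the row before left it; what a row does not reach is not made up. A row lasts 1/8 s, in which the tool goes at most 62.5 mm and 10.7 degrees, less where a joint would pass 70% of its speed; a pose out of reach is approached as far as the arm can. A call with a number of a shift or a turn outside -1 to 1 is refused whole. A call with a gripper value outside its range is refused whole. "gripper" is the opening, from 0 (shut) to 1 (fully open), set as the call begins (left out, the last holds). The fingers move at their own pace and stop on an object; "squeeze" is the grip in N (left out, the last holds). Time passes only in rows, so rows that do not move let the fingers close. It gives the time, the measured TCP pose, the force, the opening and the grip force at its end, in the units of the state.
- get_state(): the state, without advancing time (a new reading comes with each control period).
- cams.read_camera(name): name is "scene" or "top" or "wrist"; returns a dict with "color" (420x560x3 uint8, blue, green, red), "vfov" (degrees; the focal length in pixels is half the picture's height over the tangent of half this angle, whatever the lens; pixels are square), "cx", "cy" (the principal point, pixels), "rvec" (rotation vector, rad) and "tvec" (3), from world to camera coordinates, as OpenCV has them. Camera axes: x right, y down, z forward; pixel columns grow to the right and rows downward; lengths in m; the calibration is good to about 2 mm. A picture is of the moment at which its call begins. There is no depth.
- ctrl.sign_off(): hands the job in; it is judged then, once.
The state is a dict: "time": time; "qpos": joint angles; "dq": joint speeds; "joint_efforts": joint torques, N m; "eef_pos": TCP position; "tcp_rot": TCP orientation; "contact_force": force on the tool from outside, world axes, zero at the start; "wrist_torque": the same for the moment, N m; "opening": opening from 0.0 (shut) to 1.0 (fully open); "finger_force": force on a finger pad.
Only numpy, scipy, OpenCV 4.12 (cv2) and the standard library are available. Lean on these libraries where they do the work, as an engineer would, in place of code of your own. Each camera call takes 0.05 s, during which the arm holds its last target. There are 200 camera calls.

## Working session

There is one attempt and no reset: what is moved stays moved. The work goes in short steps, Python scripts to look and compute and a tool call to move; the robot and the scene stay as the last step left them, time stands still between calls to the robot, and variables do not carry over. Pictures are saved under pics/ and viewed, at most 10 in all, crops included, and the job is handed in when it is done.

Besides the shell and the picture viewer there is one more tool, called as name(argument=value, ...) on one line, values as JSON. jog_arm: Moves the arm, as the interface text tells. Its arguments: {"type":"object","properties":{"deltas":{"type":"string"},"gripper":{"type":"number"},"squeeze":{"type":"number"}},"required":["deltas"]}

```bash
mkdir -p pics; cat > h.py <<'E'
import numpy as np, cv2
from plant import get_state, cams, ctrl
def cam(n):
    c=cams.read_camera(n); f=c["color"].shape[0]/2/np.tan(np.radians(c["vfov"])/2)
    K=np.array([[f,0,c["cx"]],[0,f,c["cy"]],[0,0,1]]); R,_=cv2.Rodrigues(np.array(c["rvec"],float)); t=np.array(c["tvec"],float).ravel()
    return c["color"],K,R,t
def ray(px,K,R,t,z):
    px=np.atleast_2d(np.array(px,float)); d=np.c_[px,np.ones(len(px))]@np.linalg.inv(K).T@R
    o=-R.T@t; s=(z-o[2])/d[:,2]
    return o+d*s[:,None]
def proj(P,K,R,t):
    q=np.atleast_2d(P)@R.T+t; q=q@K.T; return q[:,:2]/q[:,2:]
E
python3 - <<'E'
from h import *
for n in ("scene","top"):
    im,K,R,t=cam(n); cv2.imwrite(f"pics/{n}0.png",im); print(n,-R.T@t,K[0,0],R[2])
print(get_state())
E
```

```text
scene [1.06408889 0.03542765 0.82257442] 409.62579451537636 [-0.52727343 -0.06851615 -0.84692873]
top [ 0.49271671 -0.04066069  0.97623998] 475.0221634946184 [ 0.11107682  0.00455962 -0.99380136]
{'time': 0.1, 'qpos': array([ 1.13896454e+00,  2.87074619e-01,  1.57801815e+00,  6.33242780e-06,
        1.27861393e+00, -1.50003727e-01]), 'dq': array([-6.51370545e-04, -1.14034979e-03, -4.36194552e-03, -3.17050862e-04,
       -4.66494227e-03,  5.34325498e-05]), 'joint_efforts': array([-2.10963103e-04, -4.07297158e+01, -2.93698096e+01, -2.02568472e-04,
        3.38442915e-03, -4.58784797e-06]), 'eef_pos': array([0.18746497, 0.64787201, 0.24909384]), 'tcp_rot': array([ 1.40448970e-01,  9.90087354e-01, -1.01173905e-03, -3.06091365e-04]), 'contact_force': array([0.29218939, 0.36266291, 0.51958186]), 'wrist_torque': array([0.01751223, 0.03162321, 0.02503674]), 'finger_force': 0.0, 'opening': 0.9999871037537361}
```

View pics/top0.png

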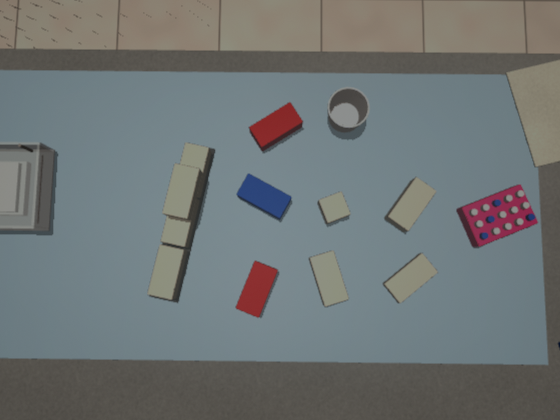

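View pics/scene0.png

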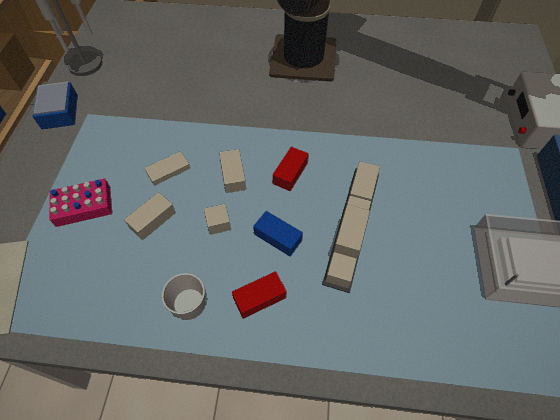

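The top view shows the wall at about (180,220), with its low end near (170,270). The half block is at (334,208), and the three 100 mm pieces are at (329,278), (411,204) and (410,278). One of those three is the thin slab, so I'll measure top-face sizes and heights from both views.

```bash
cat >> h.py <<'E'
def faces(im,lo=120,amin=150):
    hsv=cv2.cvtColor(im,cv2.COLOR_BGR2HSV); H,S,V=cv2.split(hsv)
    m=((H>10)&(H<40)&(S>25)&(S<140)&(V>lo)).astype(np.uint8)*255
    cs,_=cv2.findContours(m,cv2.RETR_EXTERNAL,cv2.CHAIN_APPROX_NONE)
    return m,[c for c in cs if amin<cv2.contourArea(c)<6000]
E
python3 - <<'E'
from h import *
for n in ("scene","top"):
    im,K,R,t=cam(n)
    hsv=cv2.cvtColor(im,cv2.COLOR_BGR2HSV)
    pts=[(232,165),(240,187),(167,165),(152,210),(142,228),(365,180),(352,225),(340,268)] if n=="scene" else [(329,278),(411,204),(410,278),(334,208),(168,270),(182,190),(180,232),(197,156)]
    print(n,[hsv[y,x].tolist() for x,y in pts])
    for lo in (120,150):
        m,cs=faces(im,lo)
        cv2.imwrite(f"pics/m_{n}_{lo}.png",m)
        for c in cs:
            r=cv2.minAreaRect(c); print(lo,np.round(r[0],1),np.round(r[1],1),round(r[2]),cv2.contourArea(c))
E
```

```text
scene [[19, 56, 155], [17, 55, 92], [21, 49, 155], [18, 54, 155], [18, 55, 143], [19, 52, 158], [20, 50, 154], [19, 52, 158]]
120 [385.  410.5] [ 17. 112.] 90 1111.5
120 [271. 404.] [ 30. 112.] 90 2611.5
120 [159.2 403. ] [112.2  45.3] 7 4039.5
120 [ 54.3 396.5] [109.2  54.9] 5 4266.0
120 [341.9 266.3] [23.9 23.8] 16 518.5
120 [ 13. 287.] [92. 26.] 90 1508.0
120 [216.1 214.7] [18.4 22.1] 76 369.5
120 [353.6 222.4] [24.3 50.4] 14 1113.0
120 [147.9 211.8] [18.3 45.9] 51 754.5
120 [364.7 179.7] [21.1 33.5] 14 653.0
120 [166.4 165.8] [15.3 41.5] 65 564.0
120 [231.7 166.1] [32.4 20.4] 81 598.0
120 [ 23.1 100.3] [ 5.4 96.9] 32 403.0
150 [341.8 266.3] [23.5 22.9] 16 492.5
150 [215.9 214.6] [18.2 21.3] 76 346.0
150 [354.  222.3] [23.8 49.9] 15 1059.5
150 [147.5 211.5] [17.9 45.5] 50 720.0
150 [364.7 179.6] [21.1 33.2] 14 629.5
150 [166.3 165.7] [15.  40.6] 65 546.0
150 [231.6 166.1] [31.9 20.2] 81 572.5
top [[36, 28, 144], [28, 33, 141], [30, 31, 140], [35, 30, 144], [35, 30, 144], [34, 30, 144], [34, 28, 144], [34, 30, 144]]
120 [410.8 277.7] [24.7 48.5] 51 1120.0
120 [328.7 278.1] [50.4 24.2] 73 1073.0
120 [165.3 271.7] [23.8 50.7] 14 1136.0
120 [175.3 231.2] [23.5 25.5] 14 529.0
120 [334.2 206.7] [23.8 23.6] 68 510.0
120 [411.8 203.4] [24.4 48.1] 36 1114.5
120 [185.1 180.1] [28.2 74.5] 15 1682.0
120 [544.1 113.6] [97.9 53.8] 77 3743.5
120 [542.5  27. ] [50. 33.] 90 1609.0
120 [474.5  26.3] [101.5  51.5] 1 5008.0
120 [372.   25.5] [ 51. 100.] 90 5030.5
120 [269.5  25. ] [50. 99.] 90 4909.0
120 [168.   24.5] [ 49. 100.] 90 4816.0
120 [66.5 24. ] [ 48. 101.] 90 4636.0
120 [ 8.  23.5] [16. 47.] 0 647.0
```

```bash
python3 - <<'E'
from h import *
S=cam("scene");T=cam("top")
def ctr(c):
    M=cv2.moments(c); return np.array([M['m10']/M['m00'],M['m01']/M['m00']])
for lo in (136,140):
    cs=faces(T[0],lo)[1]; print(lo,[(np.round(cv2.minAreaRect(c)[0]),np.round(cv2.minAreaRect(c)[1])) for c in cs if ctr(c)[1]>140])
ts={tuple(np.round(ctr(c))):c for c in faces(T[0],130)[1]}; ss=[c for c in faces(S[0],150)[1]]
P=lambda C:C[1]@np.c_[C[2],C[3]]
near=lambda cs,p:min(cs,key=lambda c:np.linalg.norm(ctr(c)-p))
for name,pt,ps in [("329",(329,278),(232,166)),("411a",(412,203),(148,211)),("410b",(411,278),(166,166)),("half",(334,207),(216,215)),("wallLow",(165,272),(365,180))]:
    a=near(ts.values(),pt);b=near(ss,ps)
    X=cv2.triangulatePoints(P(T),P(S),ctr(a),ctr(b)).ravel();X=X[:3]/X[3]
    print(name,np.round(X,4))
    for z in (.02,.04,.044):
        o=[]
        for C,c in((T,a),(S,b)):
            w=ray(c.reshape(-1,2),*C[1:],z)[:,:2]; r=cv2.minAreaRect((w*1000).astype(np.float32)); bx=cv2.boxPoints(r)
            e=max((bx[1]-bx[0],bx[2]-bx[1]),key=np.linalg.norm)
            o.append((np.round(ray(ctr(c),*C[1:],z)[0,:2]*1000,1),np.round(r[1],1),round(np.degrees(np.arctan2(e[1],e[0]))%180,1)))
        print("  ",z,o)
E
```

```text
136 [(array([411., 278.]), array([24., 47.])), (array([329., 278.]), array([50., 24.])), (array([165., 272.]), array([23., 50.])), (array([175., 231.]), array([23., 24.])), (array([334., 207.]), array([23., 23.])), (array([412., 203.]), array([23., 47.])), (array([185., 180.]), array([28., 74.])), (array([541., 141.]), array([44., 23.]))]
140 [(array([410., 277.]), array([20., 46.])), (array([329., 278.]), array([49., 23.])), (array([165., 272.]), array([23., 50.])), (array([175., 232.]), array([23., 23.])), (array([334., 206.]), array([23., 22.])), (array([412., 204.]), array([23., 46.])), (array([181., 191.]), array([24., 50.])), (array([194., 156.]), array([22., 22.]))]
329 [ 0.4625 -0.1429  0.0327]
   0.02 [(array([ 462.2, -145.3]), array([98.6, 47.5]), np.float32(17.4)), (array([ 452.7, -144.3]), array([100.2,  48.4]), np.float32(17.7))]
   0.04 [(array([ 462.9, -143.1]), array([96.6, 46.5]), np.float32(17.4)), (array([ 467.9, -139.8]), array([97.7, 47.2]), np.float32(17.7))]
   0.044 [(array([ 463. , -142.7]), array([96.2, 46.3]), np.float32(17.4)), (array([ 471. , -138.9]), ar
[... 1163 characters left out ...]
]), array([46.7, 46.6]), np.float32(21.4)), (array([ 606.9, -151.3]), array([48., 47.]), np.float32(21.8))]
   0.044 [(array([ 604.8, -151.8]), array([46.5, 46.4]), np.float32(21.4)), (array([ 609.3, -150.3]), array([47.8, 46.8]), np.float32(21.8))]
wallLow [0.4736 0.1791 0.0395]
   0.02 [(array([473.2, 183.6]), array([47.6, 98.9]), np.float32(168.0)), (array([458.9, 182.9]), array([ 48.4, 100.7]), np.float32(168.2))]
   0.04 [(array([473.6, 178.9]), array([46.6, 96.9]), np.float32(168.0)), (array([473.9, 179.2]), array([47.2, 98.2]), np.float32(168.2))]
   0.044 [(array([473.7, 177.9]), array([46.4, 96.4]), np.float32(168.0)), (array([477. , 178.4]), array([47. , 97.7]), np.float32(168.2))]
```

Heights and sizes identify (410,278) as the slab. The full bricks are at (0.463, -0.142, yaw 17.5°) and (0.614, -0.307, yaw 144.2°). The wall runs at 168.1°, with its low end towards the robot.

jog_arm(deltas="1 -1 0 0 0 0.294;1 -1 0 0 0 0.294;1 -1 0 0 0 0.294;1 -1 0 0 0 0.294;1 -1 0 0 0 0.294;1 -1 0 0 0 0.294;1 -1 0 0 0 0.294;1 -1 0 0 0 0.294;1 -1 0 0 0 0.294;1 -1 0 0 0 0.294;1 -1 0 0 0 0.294;1 -1 0 0 0 0.294;1 -1 0 0 0 0.294;0.78 -1 0 0 0 0.294;0 -1 0 0 0 0.294;0 -1 0 0 0 0.294;0 -1 0 0 0 0.294;0 -1 0 0 0 0.294;0 -1 0 0 0 0.294;0 -1 0 0 0 0.294", gripper=1, squeeze=50)

```text
time: 2.8
eef_pos: [0.4632, 0.2477, 0.2504]
tcp_rot: [-0.153, 0.988, -0.0, 0.0]
contact_force: [0.1, -0.2, 0.2]
opening: 0.999
finger_force: 0.0
```

jog_arm(deltas="0 -1 -0.25 0 0 0;0 -1 -0.25 0 0 0;0 -1 -0.25 0 0 0;0 -1 -0.25 0 0 0;0 -1 -0.25 0 0 0;0 -1 -0.25 0 0 0;0 -1 -0.25 0 0 0;0 -1 -0.25 0 0 0;0 -1 -0.25 0 0 0;0 -1 -0.25 0 0 0;0 -1 -0.25 0 0 0;0 -1 -0.25 0 0 0;0 -1 -0.25 0 0 0;0 -1 -0.25 0 0 0;0 -1 -0.25 0 0 0;0 -1 -0.25 0 0 0;0 -1 -0.25 0 0 0;0 -1 -0.25 0 0 0;0 -1 -0.25 0 0 0;0 -0.5 -0.25 0 0 0")

```text
time: 5.3
eef_pos: [0.4633, -0.1425, 0.1503]
tcp_rot: [-0.152, 0.988, -0.0, 0.0]
contact_force: [-0.3, -0.1, -0.2]
opening: 1.003
finger_force: 0.0
```

```bash
cat >> h.py <<'E'
def yaw(q):
    from scipy.spatial.transform import Rotation as Ro
    M=Ro.from_quat(q).as_matrix(); return np.degrees(np.arctan2(M[1,1],M[0,1]))%180, M[:,2]
def st():
    s=get_state(); print(round(s["time"],2),np.round(s["eef_pos"],4),"yaw_y",yaw(s["tcp_rot"]),"F",np.round(s["contact_force"],1),"op",round(s["opening"],3),s["finger_force"])
E
python3 - <<'E'
from h import *
st()
T=cam("top"); im,K,R,t=cam("wrist"); cv2.imwrite("pics/w1.png",im)
for c in faces(T[0],140)[1]:
    r=cv2.minAreaRect(c)
    if 140<r[0][0]<215 and r[0][1]>140:
        for z in (.044,.084): 
            w=ray(cv2.boxPoints(r),*T[1:],z)[:,:2]*1000; rr=cv2.minAreaRect(w.astype(np.float32)); print(z,np.round(rr[0],1),np.round(rr[1],1),rr[2])
m,cs=faces(im,100,800); print([cv2.minAreaRect(c) for c in cs])
E
```

```text
5.3 [ 0.4633 -0.1425  0.1503] yaw_y (np.float64(107.49224697867288), array([ 4.21697772e-04, -1.98649661e-04, -9.99999891e-01])) F [-0.3 -0.1 -0.2] op 1.003 0.0
0.044 [474.2 177.7] [46.9 97.7] 77.7092056274414
0.084 [475.  168.3] [44.8 93.5] 77.7092056274414
0.044 [552.2 161.1] [46.7 48.4] 77.71238708496094
0.084 [549.7 152.4] [44.7 46.3] 77.71236419677734
0.044 [656.3 146.7] [ 55.7 151.9] 73.3386459350586
0.084 [649.3 138.6] [ 53.3 145.4] 73.33863830566406
[((226.20773315429688, 334.16156005859375), (65.6143798828125, 59.16456604003906), 82.87498474121094), ((65.10192108154297, 302.5234680175781), (58.37874221801758, 131.22967529296875), 51.63251876831055)]
```

View pics/w1.png

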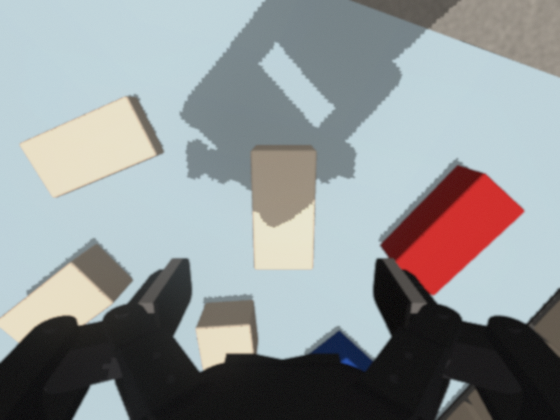

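The wrist view shows the brick from (252,146) to (316,268), upright and centred between the fingers. I'll check it against the calibration by casting its corners.

```bash
python3 - <<'E'
from h import *
W=cam("wrist"); w=ray([(252,152),(316,152),(313,268),(255,268)],*W[1:],.04); print(np.round(w*1000,1),np.round(w.mean(0)*1000,1), np.linalg.norm(w[1]-w[2]),np.linalg.norm(w[0]-w[1]))
a=np.radians(17.5);u=np.array([np.cos(a),np.sin(a)]);v=np.array([-u[1],u[0]])
for z in(0,.04):print(z,proj([[*(np.array([.463,-.142])+.05*i*u+.025*j*v),z] for i,j in((1,1),(1,-1),(-1,-1),(-1,1))],*W[1:]).round(0).tolist())
E
```

```text
[[ 428.6 -177.1   40. ]
 [ 414.2 -131.7   40. ]
 [ 505.7 -102.3   40. ]
 [ 520.2 -148.4   40. ]] [ 467.2 -139.9   40. ] 0.09605935895215141 0.04759347736264313
0 [[309.0, 245.0], [257.0, 245.0], [254.0, 138.0], [312.0, 138.0]]
0.04 [[313.0, 265.0], [253.0, 265.0], [249.0, 143.0], [317.0, 143.0]]
```

jog_arm(deltas="0.07 0 -1 0 0 0;0 0 -1 0 0 0;0 0 -1 0 0 0;0 0 -1 0 0 0;0 0 -1 0 0 0;0 0 -0.8 0 0 0;0 0 -0.4 0 0 0;0 0 0 0 0 0")

```text
time: 6.45
eef_pos: [0.4645, -0.1413, 0.026]
tcp_rot: [-0.153, 0.988, 0.0, -0.0]
contact_force: [-0.2, 0.1, 0.5]
opening: 1.002
finger_force: 0.0
```

jog_arm(deltas="0 0 0 0 0 0;0 0 0 0 0 0;0 0 0 0 0 0;0 0 0 0 0 0;0 0 0 0 0 0;0 0 0 0 0 0;0 0 0 0 0 0;0 0 0 0 0 0", gripper=0, squeeze=50)

```text
time: 7.45
eef_pos: [0.4654, -0.1421, 0.0272]
tcp_rot: [-0.152, 0.988, -0.0, 0.001]
contact_force: [-1.1, -0.5, 5.1]
opening: 0.576
finger_force: 54.5
```

jog_arm(deltas="0 0 0.5 0 0 0;0 0 1 0 0 0;0 0 1 0 0 0;0 0 1 0 0 0;0 0 1 0 0 0;0 0 1 0 0 0;0 0 0.5 0 0 0;0 0 0 0 0 0")

```text
time: 8.45
eef_pos: [0.4647, -0.1416, 0.1466]
tcp_rot: [-0.153, 0.988, -0.0, 0.0]
contact_force: [-0.4, -0.2, -1.9]
opening: 0.576
finger_force: 53.8
```

```bash
python3 - <<'E'
from h import *
st()
u=np.array([-.978,.208]);v=np.array([-.208,-.978]);W0=np.array([.5777,.1562])
for n,los in (("top",(138,140,142)),("scene",(150,))):
  C=cam(n)
  for lo in los:
    for c in faces(C[0],lo,200)[1]:
      g=c.reshape(-1,2).mean(0)
      for z in(.044,.084):
        w=ray(c.reshape(-1,2),*C[1:],z)[:,:2]; r=cv2.minAreaRect((w*1000).astype(np.float32)); d=w-W0
        if np.linalg.norm(d.mean(0))<.18: print(n,lo,z,"x",np.round([1e3*np.min(d@u),1e3*np.max(d@u)]),"y",np.round([1e3*np.min(d@v),1e3*np.max(d@v)]),np.round(r[1]),round(r[2],1))
C=cam("scene");cv2.imwrite("pics/s2.png",C[0][120:360,100:420].repeat(2,0).repeat(2,1))
E
```

```text
8.45 [ 0.4647 -0.1416  0.1466] yaw_y (np.float64(107.54671009973374), array([ 6.49994666e-04, -3.81991733e-04, -9.99999716e-01])) F [-0.4 -0.2 -1.9] op 0.576 53.81701111793518
top 138 0.044 x [ 57. 154.] y [-23.  24.] [47. 97.] 78.0
top 138 0.084 x [ 57. 149.] y [-13.  32.] [45. 93.] 78.0
top 138 0.044 x [-0. 49.] y [-23.  24.] [47. 50.] 77.7
top 138 0.084 x [ 2. 49.] y [-13.  32.] [45. 47.] 77.7
top 138 0.044 x [-152.   -5.] y [-33.  24.] [ 55. 150.] 73.7
top 138 0.084 x [-144.   -3.] y [-23.  32.] [ 53. 143.] 73.7
top 140 0.044 x [ 57. 154.] y [-23.  24.] [47. 97.] 78.0
top 140 0.084 x [ 57. 149.] y [-13.  32.] [45. 93.] 78.0
top 140 0.044 x [-0. 49.] y [-23.  24.] [47. 50.] 78.0
top 140 0.084 x [ 2. 49.] y [-13.  32.] [45. 48.] 78.0
top 140 0.044 x [-152.   -5.] y [-33.  24.] [ 55. 150.] 73.7
top 140 0.084 x [-144.   -3.] y [-23.  32.] [ 53. 143.] 73.7
top 142 0.044 x [ 58. 154.] y [-23.  24.] [46. 97.] 78.0
top 142 0.084 x [ 57. 149.] y [-13.  32.] [44. 92.] 78.0
top 142 0.044 x [ 2. 49.] y [-23.  24.] [47. 48.] 78.0
top 142 0.084 x [ 3. 49.] y [-13.  32.] [45. 46.] 78.0
top 142 0.044 x [-152.   -5.] y [-33.  24.] [ 55. 150.] 73.7
top 142 0.084 x [-144.   -3.] y [-23.  32.] [ 53. 143.] 73.7
scene 150 0.044 x [-154. -102.] y [-25.  23.] [48. 52.] 78.1
scene 150 0.084 x [-172. -122.] y [-23.  23.] [45. 50.] 78.1
scene 150 0.044 x [-80.  49.] y [-27.  23.] [ 51. 129.] 77.9
scene 150 0.084 x [-102.   21.] y [-25.  23.] [ 48. 122.] 77.9
scene 150 0.044 x [ 56. 154.] y [-25.  23.] [48. 98.] 78.0
scene 150 0.084 x [ 27. 120.] y [-23.  23.] [45. 93.] 78.0
```

View pics/s2.png

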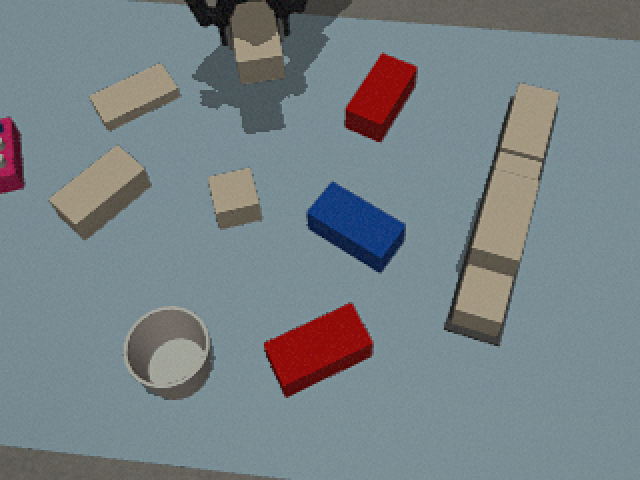

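jog_arm(deltas="0.19 0.5 0 0 0 -0.3;0.19 1 0 0 0 -0.3;0.19 1 0 0 0 -0.3;0.19 1 0 0 0 -0.3;0.19 1 0 0 0 -0.35;0.19 1 0 0 0 -0.35;0.19 1 0 0 0 -0.35;0.19 1 0 0 0 -0.35;0.19 1 0 0 0 -0.35;0.19 1 0 0 0 -0.35;0.19 1 0 0 0 -0.35;0.19 1 0 0 0 -0.3;0.19 1 0 0 0 -0.3;0.19 1 0 0 0 -0.3;0.19 1 0 0 0 -0.3;0.16 0.7 0 0 0 -0.3;0 0.25 0 0 0 0;0 0 0 0 0 0;0 0 0 0 0 0")

```text
time: 10.98
eef_pos: [0.5246, 0.1669, 0.146]
tcp_rot: [0.104, 0.995, -0.0, -0.0]
contact_force: [0.6, -0.7, -2.2]
opening: 0.576
finger_force: 53.7
```

```bash
python3 - <<'E'
from h import *
st(); W=cam("wrist");S=cam("scene")
cv2.imwrite("pics/w3.png",np.hstack([W[0],S[0][130:330,280:420].repeat(2,0).repeat(2,1)[:, :240]]) if 0 else W[0])
cv2.imwrite("pics/s3.png",S[0][100:300,270:430].repeat(3,0).repeat(3,1))
E
```

```text
10.97 [0.5246 0.1669 0.146 ] yaw_y (np.float64(78.02564527167247), array([-6.61884303e-04, -2.71265008e-04, -9.99999744e-01])) F [ 0.6 -0.7 -2.2] op 0.576 53.714765310287476
```

View pics/w3.png

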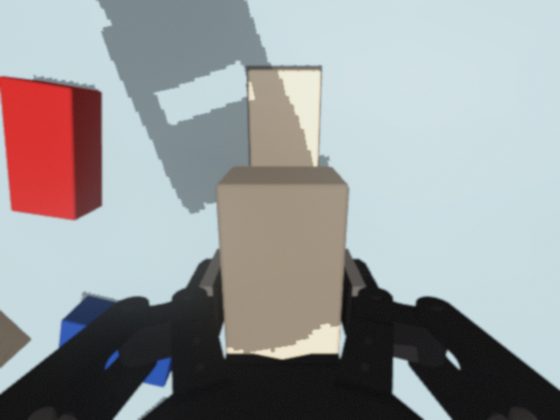

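The held brick's top face has its far corners at (217,185) and (349,185). It lines up with the low-end brick at (247–321, 67).

```bash
python3 - <<'E'
from h import *
W=cam("wrist"); u=np.array([-.978,.208]);v=np.array([-.208,-.978]);W0=np.array([.5777,.1562])
f=lambda px,z:[(np.round((p[:2]-W0)@u*1e3,1),np.round((p[:2]-W0)@v*1e3,1)) for p in ray(px,*W[1:],z)]
print(f([(217,185),(349,185),(226,354),(339,354)],.160)); print(f([(247,68),(321,67)],.044)); print(proj([[0.5246-.0978*.5,.1669+.0104,.16]],*W[1:]))
E
```

```text
[(np.float64(101.0), np.float64(24.1)), (np.float64(101.0), np.float64(-23.3)), (np.float64(26.6), np.float64(24.7)), (np.float64(26.7), np.float64(-23.7))]
[(np.float64(153.6), np.float64(24.3)), (np.float64(154.2), np.float64(-25.0))]
[[282.49649349 176.34056274]]
```

jog_arm(deltas="-0.08 0.03 -0.5 0 0 0;0 0 -1 0 0 0;0 0 -1 0 0 0;0 0 -0.7 0 0 0;0 0 -0.4 0 0 0;0 0 -0.1 0 0 0;0 0 0 0 0 0")

```text
time: 12.0
eef_pos: [0.5237, 0.168, 0.0728]
tcp_rot: [0.104, 0.995, 0.0, 0.0]
contact_force: [0.0, -0.4, -1.7]
opening: 0.574
finger_force: 53.7
```

jog_arm(deltas="0 0 -0.1 0 0 0;0 0 -0.06 0 0 0;0 0 0 0 0 0;0 0 0 0 0 0")

```text
time: 12.5
eef_pos: [0.5241, 0.1681, 0.0713]
tcp_rot: [0.104, 0.995, 0.0, 0.001]
contact_force: [-2.5, -0.9, 6.5]
opening: 0.576
finger_force: 54.8
```

Contact is made, so I'll release and rise.

jog_arm(deltas="0 0 0 0 0 0;0 0 0 0 0 0;0 0 0 0 0 0;0 0 0 0 0 0;0 0 0 0 0 0", gripper=1)

```text
time: 13.12
eef_pos: [0.5232, 0.168, 0.069]
tcp_rot: [0.104, 0.995, -0.0, -0.0]
contact_force: [-0.4, 0.1, -0.7]
opening: 0.999
finger_force: 0.0
```

jog_arm(deltas="0 0 0.5 0 0 0;0 0 1 0 0 0;0 0 1 0 0 0;0 0 1 0 0 0;0 0 1 0 0 0;0 -0.5 0 0 0 -0.2;0.2 -1 0 0 0 -0.2;0.2 -1 0 0 0 -0.2;0.2 -1 0 0 0 -0.2;0.2 -1 0 0 0 -0.2;0.2 -1 0 0 0 -0.2;0.2 -1 0 0 0 -0.2;0.2 -1 0 0 0 -0.2;0.2 -1 0 0 0 -0.2;0.2 -1 0 0 0 -0.2;0.2 -1 0 0 0 -0.2;0.2 -1 0 0 0 -0.2;0.2 -1 0 0 0 -0.2;0.2 -1 0 0 0 -0.2;0.2 -1 0 0 0 -0.2")

```text
time: 15.62
eef_pos: [0.5795, -0.1234, 0.1591]
tcp_rot: [0.252, 0.968, 0.0, -0.0]
contact_force: [-0.7, -0.5, -0.1]
opening: 0.995
finger_force: 0.0
```

```bash
python3 - <<'E'
from h import *
st()
u=np.array([-.978,.208]);v=np.array([-.208,-.978]);W0=np.array([.5777,.1562])
for n,lo in (("top",140),("scene",150)):
  C=cam(n)
  for c in faces(C[0],lo,150)[1]:
      for z in(.044,.084):
        w=ray(c.reshape(-1,2),*C[1:],z)[:,:2]; r=cv2.minAreaRect((w*1000).astype(np.float32)); d=w-W0
        if np.linalg.norm(d.mean(0))<.18: print(n,lo,z,"x",np.round([1e3*np.min(d@u),1e3*np.max(d@u)]),"y",np.round([1e3*np.min(d@v),1e3*np.max(d@v)]),np.round(r[1]),round(r[2],1))
cv2.imwrite("pics/s4.png",np.vstack([C[0][130:310,290:420]]).repeat(3,0).repeat(3,1))
E
```

```text
15.62 [ 0.5795 -0.1234  0.1591] yaw_y (np.float64(60.76948623430471), array([-1.28391797e-05,  1.87693960e-05, -1.00000000e+00])) F [-0.7 -0.5 -0.1] op 0.995 0.0
top 140 0.044 x [ -0. 154.] y [-33.  24.] [ 56. 157.] 82.4
top 140 0.084 x [  2. 150.] y [-23.  32.] [ 54. 151.] 82.4
top 140 0.044 x [-152.   -5.] y [-33.  24.] [ 57. 148.] 76.3
top 140 0.084 x [-144.   -3.] y [-23.  32.] [ 54. 142.] 76.3
scene 150 0.044 x [-154. -101.] y [-25.  23.] [48. 53.] 78.0
scene 150 0.084 x [-172. -122.] y [-23.  23.] [45. 50.] 78.0
scene 150 0.044 x [-80.  23.] y [-27.  23.] [ 51. 104.] 77.9
scene 150 0.084 x [-102.   -4.] y [-25.  23.] [48. 98.] 77.9
scene 150 0.044 x [ 31. 154.] y [-27.  23.] [ 51. 123.] 77.9
scene 150 0.084 x [  4. 120.] y [-25.  23.] [ 48. 116.] 77.9
```

View pics/s4.png

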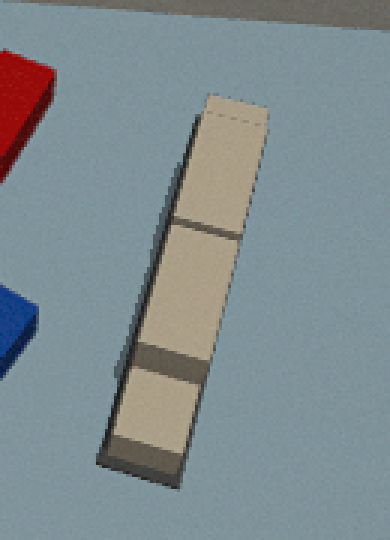

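The brick sits in the second course with an even joint and flush faces: crop rows 115–235, neighbour starting at 225. Next, the second brick.

jog_arm(deltas="0.17 -0.9 0 0 0 -0.12;0.17 -1 0 0 0 -0.12;0.17 -1 0 0 0 -0.12;0.17 -1 0 0 0 -0.12;0.17 -1 0 0 0 -0.12;0.18 -1 0 0 0 -0.12;0.18 -1 0 0 0 -0.12;0.18 -1 0 0 0 -0.12;0.18 -1 0 0 0 -0.12;0.18 -0.23 -0.4 0 0 -0.07;0 0 -1 0 0 0;0 0 -0.6 0 0 0;0 0 0 0 0 0")

```text
time: 17.35
eef_pos: [0.613, -0.3031, 0.1162]
tcp_rot: [0.306, 0.952, 0.001, -0.002]
contact_force: [-0.3, 0.6, -0.3]
opening: 1.0
finger_force: 0.0
```

```bash
python3 - <<'E'
from h import *
st(); W=cam("wrist"); cv2.imwrite("pics/w5.png",W[0])
a=np.radians(144.2);u=np.array([np.cos(a),np.sin(a)]);v=np.array([-u[1],u[0]])
print(proj([[*(np.array([.6145,-.306])+.05*i*u+.025*j*v),.04] for i,j in((1,1),(1,-1),(-1,-1),(-1,1))],*W[1:]).round(0).tolist())
E
```

```text
17.35 [ 0.613  -0.3031  0.1162] yaw_y (np.float64(54.30614044770197), array([-0.00408884,  0.002904  , -0.99998742])) F [-0.3  0.6 -0.3] op 1.0 0.0
[[240.0, 153.0], [319.0, 153.0], [314.0, 291.0], [245.0, 290.0]]
```

View pics/w5.png

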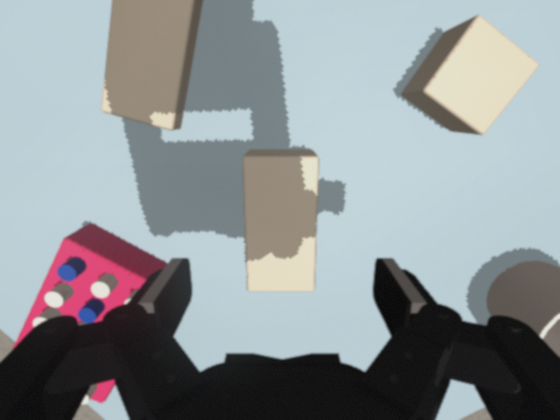

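The wrist view agrees with the estimate (top face 244–318 wide, rows 157–291), and the fingers clear everything. Descending.

jog_arm(deltas="0 0 0 0 0 0;0 0 -1 0 0 0;0 0 -1 0 0 0;0 0 -1 0 0 0;0 0 -1 0 0 0;0 0 -0.3 0 0 0;0 0 -0.2 0 0 0;0 0 0 0 0 0")

```text
time: 18.4
eef_pos: [0.6146, -0.3049, 0.0295]
tcp_rot: [0.307, 0.952, -0.0, 0.0]
contact_force: [0.2, 0.5, -0.3]
opening: 0.997
finger_force: 0.0
```

jog_arm(deltas="0 0 -0.15 0 0 0;0 0 0 0 0 0")

```text
time: 18.65
eef_pos: [0.6144, -0.3047, 0.0264]
tcp_rot: [0.307, 0.952, -0.0, 0.0]
contact_force: [-0.2, 1.4, -0.2]
opening: 0.999
finger_force: 0.0
```

jog_arm(deltas="0 0 0 0 0 0;0 0 0 0 0 0;0 0 0 0 0 0;0 0 0 0 0 0;0 0 0 0 0 0;0 0 0 0 0 0;0 0 0 0 0 0", gripper=0)

```text
time: 19.52
eef_pos: [0.6146, -0.3048, 0.0265]
tcp_rot: [0.307, 0.952, -0.0, 0.0]
contact_force: [0.4, -0.7, 3.5]
opening: 0.579
finger_force: 54.9
```

jog_arm(deltas="0 0 0.5 0 0 0;0 0 1 0 0 0;0 0 1 0 0 0;0 0 1 0 0 0;0 0 1 0 0 0;0 0 1 0 0 0;0 0 1 0 0 0;0 0 1 0 0 0;0 0 0.5 0 0 0;0 0 0 0 0 0;0 0 0 0 0 0")

```text
time: 20.9
eef_pos: [0.6138, -0.3043, 0.185]
tcp_rot: [0.307, 0.952, 0.0, -0.001]
contact_force: [0.3, 0.1, -2.2]
opening: 0.58
finger_force: 54.6
```

```bash
python3 -c "
from h import *
st()"
```

```text
20.9 [ 0.6138 -0.3043  0.185 ] yaw_y (np.float64(54.257780932682934), array([-0.00167273,  0.00113537, -0.99999796])) F [ 0.3  0.1 -2.2] op 0.58 54.56373453140259
```

jog_arm(deltas="-0.09 0.5 0 0 0 0.2;-0.09 1 0 0 0 0.2;-0.09 1 0 0 0 0.2;-0.09 1 0 0 0 0.2;-0.09 1 0 0 0 0.2;-0.09 1 0 0 0 0.2;-0.09 1 0 0 0 0.2;-0.09 1 0 0 0 0.2;-0.09 1 0 0 0 0.2;-0.09 1 0 0 0 0.2;-0.09 1 0 0 0 0.2;-0.09 1 0 0 0 0.2;-0.09 1 0 0 0 0.2;-0.09 1 0 0 0 0.2;-0.09 1 0 0 0 0.2;-0.09 1 0 0 0 0.2;-0.09 1 0 0 0 0.2;-0.09 1 0 0 0 0.2;-0.09 1 0 0 0 0.2;-0.09 1 0 0 0 0.2")

```text
time: 23.4
eef_pos: [0.5781, 0.0867, 0.1861]
tcp_rot: [0.111, 0.994, 0.0, 0.0]
contact_force: [0.8, -0.2, -2.2]
opening: 0.579
finger_force: 54.6
```

jog_arm(deltas="0 1 0 0 0 0.1;0 1 0 0 0 0;0 1 0 0 0 0;0 0.5 0 0 0 0;0 0 -0.5 0 0 0;0 0 -0.8 0 0 0;0 0 0 0 0 0;0 0 0 0 0 0")

```text
time: 24.4
eef_pos: [0.5782, 0.1549, 0.1597]
tcp_rot: [0.107, 0.994, -0.0, -0.0]
contact_force: [0.6, -0.2, -2.9]
opening: 0.575
finger_force: 54.5
```

```bash
python3 - <<'E'
from h import *
st(); W=cam("wrist"); cv2.imwrite("pics/w6.png",W[0])
p=get_state()["eef_pos"];u=np.array([-.978,.208]);v=np.array([-.208,-.978]);W0=np.array([.5777,.1562]);print((p[:2]-W0)@u,(p[:2]-W0)@v)
E
```

```text
24.4 [0.5782 0.1549 0.1597] yaw_y (np.float64(77.70332838196055), array([-7.49557346e-04, -1.36566319e-04, -9.99999710e-01])) F [ 0.6 -0.2 -2.9] op 0.575 54.53103303909302
-0.0010696318219678516 0.0010348286652322296
```

View pics/w6.png

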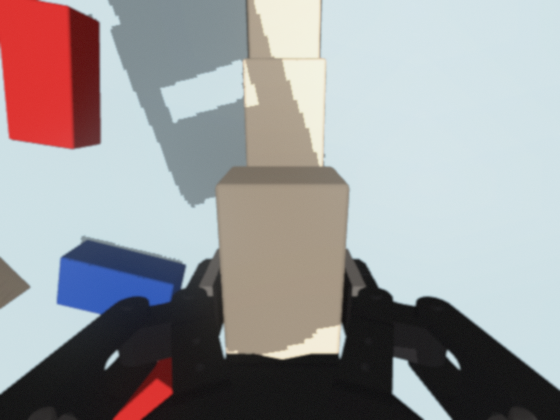

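The held brick's top edge is at row 185, columns 218–349, in line with the second-course brick at 243–326. After a small shift I'll lower it.

jog_arm(deltas="-0.1 0.07 -0.5 0 0 0.05;0 0 -1 0 0 0;0 0 -0.6 0 0 0;0 0 -0.2 0 0 0;0 0 -0.05 0 0 0;0 0 0 0 0 0;0 0 0 0 0 0")

```text
time: 25.32
eef_pos: [0.5767, 0.1568, 0.1138]
tcp_rot: [0.104, 0.995, 0.0, 0.001]
contact_force: [0.5, -0.0, -1.6]
opening: 0.575
finger_force: 54.5
```

jog_arm(deltas="0 0 -0.1 0 0 0;0 0 -0.05 0 0 0;0 0 0 0 0 0;0 0 0 0 0 0")

```text
time: 25.82
eef_pos: [0.5764, 0.1568, 0.1105]
tcp_rot: [0.104, 0.995, 0.0, 0.0]
contact_force: [-2.1, 0.0, 1.3]
opening: 0.579
finger_force: 54.8
```

jog_arm(deltas="0 0 0 0 0 0;0 0 0 0 0 0;0 0 0 0 0 0;0 0 0 0 0 0;0 0 0 0 0 0", gripper=1)

```text
time: 26.45
eef_pos: [0.5763, 0.1568, 0.1101]
tcp_rot: [0.104, 0.995, 0.0, 0.0]
contact_force: [0.2, -0.3, 0.1]
opening: 0.999
finger_force: 0.0
```

jog_arm(deltas="0 0 0.5 0 0 0;0 0 1 0 0 0;0 0 1 0 0 0;0 0 1 0 0 0;0 0 1 0 0 0;0 0 1 0 0 0;0 -1 0 0 0 0;0 -1 0 0 0 0;0 -1 0 0 0 0;0 -1 0 0 0 0;0 -1 0 0 0 0;0 -1 0 0 0 0;0 -1 0 0 0 0;0 -1 0 0 0 0;0 -1 0 0 0 0;0 -1 0 0 0 0;0 -1 0 0 0 0;0 -1 0 0 0 0;0 0 0 0 0 0;0 0 0 0 0 0")

```text
time: 28.95
eef_pos: [0.5762, -0.0831, 0.22]
tcp_rot: [0.104, 0.995, 0.0, -0.0]
contact_force: [-0.0, 0.6, -0.3]
opening: 1.0
finger_force: 0.0
```

```bash
python3 - <<'E'
from h import *
st()
u=np.array([-.978,.208]);v=np.array([-.208,-.978]);W0=np.array([.5777,.1562])
for n,lo in (("top",141),("scene",150)):
  C=cam(n)
  for c in faces(C[0],lo,150)[1]:
      for z in(.084,.124):
        w=ray(c.reshape(-1,2),*C[1:],z)[:,:2]; r=cv2.minAreaRect((w*1000).astype(np.float32)); d=w-W0
        if np.linalg.norm(d.mean(0))<.18: print(n,z,"x",np.round([1e3*np.min(d@u),1e3*np.max(d@u)]),"y",np.round([1e3*np.min(d@v),1e3*np.max(d@v)]),np.round(r[1]),round(r[2],1))
  cv2.imwrite(f"pics/{n}7.png",C[0])
a=cv2.imread("pics/top7.png")[120:320,110:260];b=cv2.imread("pics/scene7.png")[110:310,280:410]
cv2.imwrite("pics/f7.png",np.hstack([a,b]).repeat(2,0).repeat(2,1))
E
```

```text
28.95 [ 0.5762 -0.0831  0.22  ] yaw_y (np.float64(78.02707257324003), array([-1.69902949e-04,  4.44469600e-04, -9.99999887e-01])) F [-0.   0.6 -0.3] op 1.0 0.0
top 0.084 x [-144.  150.] y [-34.  32.] [ 66. 294.] 78.0
top 0.124 x [-135.  145.] y [-23.  40.] [ 63. 280.] 78.0
scene 0.084 x [-172. -122.] y [-23.  23.] [45. 50.] 78.0
scene 0.124 x [-190. -143.] y [-20.  22.] [43. 47.] 78.0
scene 0.084 x [-102.  -49.] y [-25.  23.] [48. 53.] 77.9
scene 0.124 x [-123.  -73.] y [-23.  23.] [45. 50.] 77.9
scene 0.084 x [-23. 120.] y [-27.  24.] [ 51. 144.] 77.9
scene 0.124 x [-49.  87.] y [-25.  23.] [ 48. 136.] 77.9
```

View pics/f7.png

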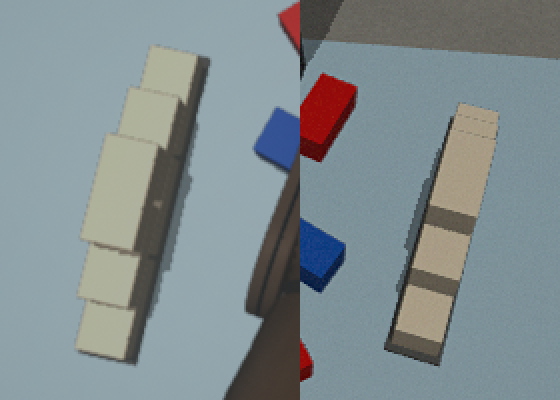

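Both views show a finished, symmetric three-course wall. The top brick (crop rows 135–250 on the left) has its edge at wall x ≈ -49 mm, is centred across the wall, and has the right yaw.

```bash
python3 -c "
from h import *
print(ctrl.sign_off())"
```

```text
the job is handed in; nothing more can be done
None
```

Both bricks are laid in running bond and released, one in the free second-course place and the other on top as the third course; the camera check showed them centred and in line, and I handed the job in at about 29 s (no verdict was returned).

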